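# Offer up a walnut bow-tie key over its pocket in a clamped panel

## Robot

A 6-joint arm with a two-finger parallel gripper is mounted at the origin on the work surface. World frame = base frame: x ahead of the robot, y to its left, z up, the work surface at z = 0. Lengths are in mm, angles in degrees, forces in N, time in s.
With the tool pointing down it reaches from about 300 to 850 mm from the base axis. Payload 4.2 kg.
Tool frame: the origin (TCP) lies on the centre line of the jaws, within the pads' length; the fingertips stand 14 mm ahead of it and the grasp point (between the pads) lies 5 mm behind it; z points along the fingers, y is the direction in which the jaws open and shut (so a half turn about z gives the same grasp; the last joint's range is limited). The gripper opens to 91 mm and grips with 3 to 60 N. Pads are 32 mm wide; open, the fingers measure 118 mm over their backs; the gripper's body (76 mm by 178 mm) begins 60 mm behind the grasp point.
Start: joints at [-72.594, 18.312, 89.639, -0, 72.044, -1.146], TCP at [182.952, -545.133, 227.976] pointing down, gripper open.
Joint ranges: [-177.97, 177.97], [-48.28, 115.42], [12.27, 149.76], [-77.06, 257.06], [2.81, 150.46], [-146.56, 146.56]. Speed limits (degrees/s): [147.25, 147.25, 180, 180, 180, 180].

## Interface

Orientations are given as [roll, pitch, yaw] about the fixed x, y, z axes, in that order (R = Rz(yaw) Ry(pitch) Rx(roll)).
In Python, from workcell import env gives the robot as it stands.
- The arm moves only by the tool play_rows, never from a script. Its argument "increments" is a list of rows, each a list of 5 numbers: the shift along the world's x, y, z in mm, then the turn about the world's z in degrees, then the closure, from 0 (fully open) to 1 (shut). In form: [[x, y, z, yaw, fingers], ...]. A call has 1 to 20 rows; each row shifts and turns the commanded pose from where the row before left it; what a row does not reach is not made up. A row lasts 1/8 s, in which the tool goes at most 62.5 mm and 10.7 degrees, less where a joint would pass 70% of its speed; a pose out of reach is approached as far as the arm can. A call is refused whole if a number of a shift passes 62.5 or a number of a turn 10.7, either way. A call with a gripper value outside its range is refused whole. The fingers move at their own pace and stop on an object; "newtons" is the grip in N (left out, the last holds). Time passes only in rows, so rows that do not move let the fingers close. It gives the time, the measured TCP pose, the force and the opening at its end, in the units of the state.
- env.state(): the state, without advancing time (a new reading comes with each control period).
- env.grab_frame(name): name is "scene" or "top" or "wrist"; returns the picture (384x512x3 uint8, red, green, blue); there is no depth.
- env.calibration(name): a dict with "fx", "fy", "cx", "cy" (pixels), "dist_coeffs" ([k1, k2, p1, p2, k3] as OpenCV has them; the pictures are not rectified), "R" (3x3) and "t" (3): a world point X has camera coordinates R X + t; the wrist camera has in their place "hand_eye" (4x4, takes a point from camera to tool coordinates, whose origin is the TCP and whose axes are the flange's). Camera axes: x right, y down, z forward; pixel columns grow to the right and rows downward; lengths in mm; the calibration is good to about 2 mm. A picture is of the moment at which its call begins: read the wrist's pose just before it. calibration takes no time and is no camera call.
- env.job_done(): hands the job in, once; it reports no verdict.
The state is a dict: "time_s": time; "qpos": joint angles; "qvel": joint speeds; "effort": joint torques, N m; "ee_pos": TCP position; "ee_rot": TCP orientation; "force": force on the tool from outside, world axes, zero at the start; "torque": the same for the moment, N m; "gripper_width": finger opening in mm.
Only numpy, scipy, OpenCV 4.12 (cv2) and the standard library are available. Lean on these libraries where they do the work, as an engineer would, in place of code of your own. Each camera call takes 0.05 s, during which the arm holds its last target.

## Task

Pick the large dark walnut bow-tie key out of the offcut crate, carry it over the clamp bars and hold it level just above its bow-tie pocket in the pine panel, outline over outline, with about 8 mm of daylight under it, so I can see how it fits and brush glue on before it goes in. Neither the key nor the gripper may touch the panel or its clamps, and leave the chisel, the glue jar and the mallet where they are. Finish with the key still held there, perfectly still: do not put it in the pocket and do not let go.

Things in the scene. Friction and masses are not known exactly. Their poses are not given: they have to be found in the camera images.
- key_center (a point): Centre (half-way up) of the dark walnut bow-tie key lying flat on the crate floor at any yaw, about 50 g. 96 mm long along its x, 24 mm thick along z (up), waist 22 mm wide across its y at mid-length, flaring straight to 46 mm at both ends; the same after half a turn. Grip it across the waist, along its y: 25 mm or more is free on either side there.
- pocket (a point): Centre of the mouth of the bow-tie pocket, on the top face of the pine panel, 66 mm above the bench. z up; x is the pocket's long axis (across the panel's grain), y runs along the grain. The pocket is 98 mm long, 24 mm wide at the waist and 48 mm at the ends, 20 mm deep, symmetric either way round, and straddles a dark crack that runs along y.
- panel: Pine panel, 240 mm (its x) by 300 mm (its y), 36 mm thick, on 30 mm bearers, so its top face is 66 mm above the bench; it cannot move. Origin on the bench under the panel's centre, 66 mm under the pocket, same axes as the pocket. The two sash clamps across it belong to it.
- clamp_a (a point): Middle of the top edge of a steel sash-clamp bar that lies across the panel along the panel's x, 85 mm from the pocket on its -y side; 102 mm above the bench. Bar 8 mm thick, from 190 mm on the panel's -x side to 245 mm on its +x side. Iron jaws 34 mm wide, up to 108 mm above the bench, just outside the panel's edges; the screw handle, at x = +266 mm, is 114 mm wide along y and 55 mm above the bench.
- clamp_b (a point): The same for the second clamp bar, 85 mm from the pocket on its +y side.
- crate: Open plywood crate of offcuts, 284 mm (its x) by 336 mm (its y), walls 8 mm thick and 50 mm high, floor 8 mm above the bench; fixed. Origin on the bench under its centre. It stands on one side of the robot and the panel on the other, left or right by chance.
- pale_key_center (a point): Centre of a smaller, pale maple bow-tie key in the crate (76 x 36 mm, waist 18 mm, 18 mm thick): not the one wanted.
- block_center (a point): Centre of a pine block offcut in the crate, 94 x 34 x 28 mm, long along x, with a loose 6 mm chip of plywood lying on it (top about 42 mm above the bench). Thin sticks, up to 30 mm high, also lie in the crate, one along its middle (its x) and one along each wall.
- wedge_center (a point): Point 9 mm above the crate floor in the middle of a wooden wedge, 90 x 34 mm, 24 mm at its thick end.
- chisel: Chisel with a wooden handle lying on the panel along its x, outside the +y clamp bar: 220 mm long, up to 24 mm wide, up to 34 mm above the panel face at the handle's end. Handle to its own -x, origin near the ferrule, at the underside. Bystander.
- glue_jar: White glue jar with a green lid, 60 mm across, 70 mm high, standing on the bench beyond the panel's +x edge, between the two clamp heads. Origin under its centre. Bystander.
- mallet: Wooden mallet lying on the bench beyond the crate's +x wall: head 85 x 135 mm and 62 mm high, handle reaching 230 mm from the head's centre along its -x. Origin under the head's centre. Bystander.
Not all that is in view belongs to the job. What is shaped like the part that bears key_center but blue or yellow is not meant.

How it is judged:
By the outcome, as a careful person would: the job done as asked, in the order asked, and still so for the second after the job is handed in, while the arm keeps its last pose, push and grip.
It also fails if it takes over 51 s, if anything falls off the work surface, if the arm or the gripper's body presses on something with over 40 N, if the wrist force passes 120 N, or if a joint passes its speed limit or range.

## Working session

There is one attempt and no reset: what is moved stays moved. The work goes in short steps, Python scripts to look and compute and a tool call to move; the robot and the scene stay as the last step left them, time stands still between calls to the robot, and variables do not carry over. Pictures are saved under pics/ and viewed, and the job is handed in when it is done.

Besides the shell and the picture viewer there is one more tool, called as name([rows], argument=value, ...), one row to a line, values as JSON. play_rows: Moves the arm, as the interface text tells. Its arguments: {"type":"object","properties":{"increments":{"type":"array"},"newtons":{"type":"number"}},"required":["increments"]}

```bash
mkdir -p pics
python3 - <<'E'
from workcell import env
import cv2
print(env.state())
for n in ("scene","top","wrist"):
    f=env.grab_frame(n); cv2.imwrite(f"pics/{n}0.png",f[:,:,::-1])
    print(n,env.calibration(n))
E
```

```text
{'time_s': 0.0, 'qpos': array([-7.25931120e+01,  1.83514916e+01,  8.97065454e+01, -3.06561933e-03,
        7.20441411e+01, -1.14676977e+00]), 'qvel': array([-0.04607948,  0.02561115, -0.02004185,  0.0115122 ,  0.09835017,
        0.03539602]), 'effort': array([ 8.90605643e-04, -4.12455618e+01, -2.31973583e+01,  7.27407122e-02,
        4.56483406e-02, -1.58788826e-04]), 'ee_pos': array([ 182.79274548, -544.65990003,  227.12081998]), 'ee_rot': array([-1.79897784e+02,  8.69083913e-04,  1.85546063e+01]), 'force': array([-0.03750062,  0.51875414, -0.50975475]), 'torque': array([ 0.0192697 , -0.04954055,  0.00248434]), 'gripper_width': 91.1714805739677}
scene {'fx': 462.18789086447885, 'fy': 462.18789086447885, 'cx': 252.6155651134128, 'cy': 195.4353843855208, 'dist_coeffs': array([0.05306064, 0.        , 0.        , 0.        , 0.        ]), 'R': array([[-0.51526618,  0.85676606,  0.02127654],
       [ 0.53574593,  0.34138078, -0.77229234],
       [-0.66893726, -0.3865373 , -0.6349109 ]]), 't': array([ 241.76316469, -191.01118975, 1658.17155241])}
top {'fx': 408.082401711239, 'fy': 408.08
[... 212 characters left out ...]
 [-0.98808195,  0.01053783, -0.1535676 ],
       [ 0.15346769, -0.00971688, -0.98810589]]), 't': array([ -4.83876878, 482.45143391, 996.8494543 ])}
wrist {'fx': 284.06558808830823, 'fy': 284.06558808830823, 'cx': 254.9186402086001, 'cy': 191.22911842268095, 'dist_coeffs': array([-0.06160415,  0.        ,  0.        ,  0.        ,  0.        ]), 'hand_eye': array([[-4.20219473e-04, -9.60171761e-01, -2.79410115e-01,
         7.88818648e+01],
       [ 9.99999910e-01, -4.18243616e-04, -6.66895174e-05,
         3.25075218e-01],
       [-5.28281057e-05, -2.79410118e-01,  9.60171851e-01,
        -1.56179421e+02],
       [ 0.00000000e+00,  0.00000000e+00,  0.00000000e+00,
         1.00000000e+00]])}
```

View pics/top0.png

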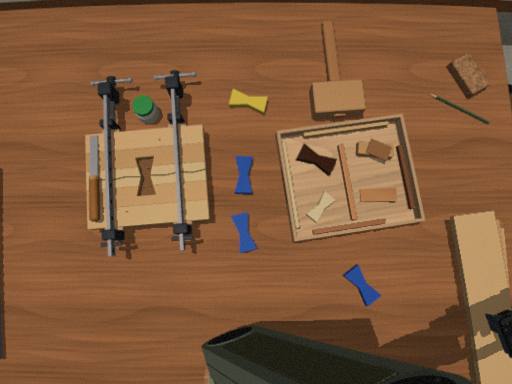

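View pics/wrist0.png

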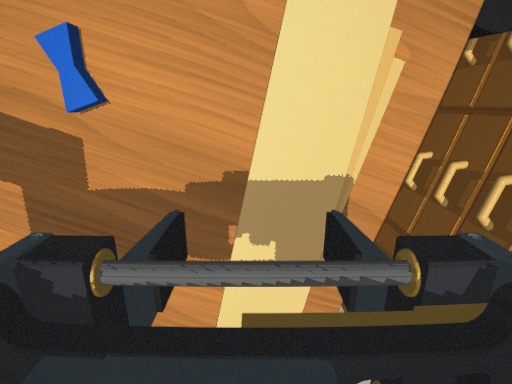

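View pics/scene0.png

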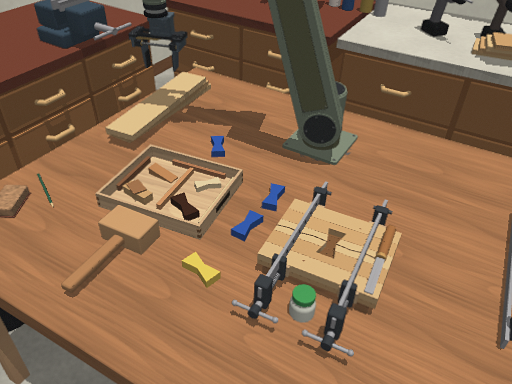

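```bash
cat > h.py <<'E'
import numpy as np, cv2
from scipy.spatial.transform import Rotation as Ro
from workcell import env
def cam(n,st=None):
    c=env.calibration(n); K=np.array([[c['fx'],0,c['cx']],[0,c['fy'],c['cy']],[0,0,1.]]); d=c['dist_coeffs']
    if n=='wrist':
        T=np.eye(4); T[:3,:3]=Ro.from_euler('xyz',st['ee_rot'],degrees=True).as_matrix(); T[:3,3]=st['ee_pos']
        T=np.linalg.inv(T@c['hand_eye']); return K,d,T[:3,:3],T[:3,3]
    return K,d,np.array(c['R']),np.array(c['t'])
def cast(C,px,z):
    K,d,R,t=C
    p=cv2.undistortPoints(np.array(px,float).reshape(-1,1,2),K,d)[:,0]
    D=np.c_[p,np.ones(len(p))]@R; o=-R.T@t
    return o+D*((z-o[2])/D[:,2])[:,None]
def proj(C,X):
    K,d,R,t=C
    return cv2.projectPoints(np.array(X,float).reshape(-1,1,3),cv2.Rodrigues(R)[0],t,K,d)[0][:,0]
def blobs(m,amin=100):
    n,l,s,c=cv2.connectedComponentsWithStats(m.astype(np.uint8))
    return [(l==i,s[i],c[i]) for i in range(1,n) if s[i][4]>=amin]
def bow(P):
    P=P[:,:2].astype(np.float32); (c,(w,h),a)=cv2.minAreaRect(P); b=cv2.boxPoints((c,(w,h),a))
    e=b[1]-b[0]; f=b[2]-b[1]; L=e if np.hypot(*e)>np.hypot(*f) else f
    return np.round(c,1),np.round(sorted((w,h)),1),round(float(np.degrees(np.arctan2(L[1],L[0]))%180),1)
E
python3 - <<'E'
from h import *
f=cv2.imread('pics/top0.png')
C=cam('top')
a=cv2.resize(f[120:245,270:430],None,fx=5,fy=4.8*1.0,interpolation=cv2.INTER_CUBIC); cv2.imwrite('pics/c1.png',a[:600,:800])
b=cv2.resize(f[60:260,70:230],None,fx=3,fy=3,interpolation=cv2.INTER_CUBIC); cv2.imwrite('pics/c2.png',b)
for nm,(x0,y0,x1,y1),z in(("key",(285,125,345,190),32),("pocket",(130,140,165,210),66)):
    g=f[y0:y1,x0:x1].astype(int)
    print(nm,[ (t,) for t in ()], g.sum(2)[::4,::4])
E
```

```text
key [] [[318 310 313 302 302 313 334 338 378 414 416 411 376 345 252]
 [359 392 424 424 424 352 326 215 186 182 286 351 434 434 460]
 [218 175 170 168 168 425 444 451 428 352 293 184 167 182 247]
 [257 268 282 394 448 171 208 243 268 398 465 474 465 454 447]
 [480 468 479 460 448 434 439 435 437 442 456 439 448 443 453]
 [452 453 466 475 471 125 461 447 437 444 442 447 445 370 365]
 [480 464 462 467 208 113  86 460 479 473 469 441 442 299 383]
 [484 462 461 478  78 111  99 111 382 461 460 465 436 432 373]
 [471 472 475 208 119 114 115 106  98 102 114 318 390 450 371]
 [424 397 470 407 189  55  25  98 102 109  89 114  96 443 217]
 [391 423 455 462 458 481 476 459  44 121  81 106 110 448 183]
 [363 457 465 483 481 470 464 452 430  94  99  88 273 436 292]
 [428 474 458 449 417 422 423 435 444 450 237  76 435 434 428]
 [425 493 441 442 438 437 442 436 446 452 462 417 446 446 451]
 [398 484 455 467 459 451 447 443 434 435 436 433 445 446 438]
 [326 431 387 435 448 440 452 456 449 439 444 440 420 403 403]
 [198 379 426 450 444 434 436 428 419 412 431 418 413 415 418]]
pocket [] [[463 462 461 457 466 452 468 431 463]
 [466 461 461 463 463 465 460 466 452]
 [450 427 418 418 391 418 416 407 421]
 [402 412 411 414 413 415 419 413 412]
 [410 427 394 355 335 286 409 421 411]
 [409 412 149 242 236 227 420 425 410]
 [419 413 148 248 238 250 420 413 410]
 [460 458 323 242 235 247 489 484 479]
 [469 485 470 233 241 299 486 484 484]
 [326 315 324 117 255 322 442 447 458]
 [477 473 472 128 249 260 491 475 490]
 [476 474 438 148 245 257 464 425 434]
 [430 427 261 236 257 253 383 441 445]
 [434 438 176 261 265 252 272 443 429]
 [430 431 387 418 442 433 436 435 438]
 [432 423 445 439 445 447 441 446 435]
 [437 434 432 405 419 402 461 441 458]
 [466 452 465 465 473 462 466 469 466]]
```

View pics/c1.png

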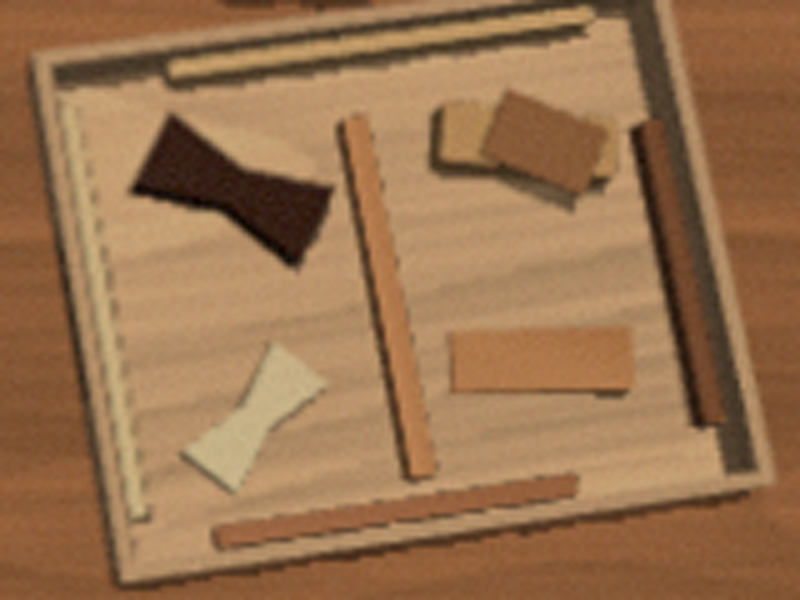

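View pics/c2.png

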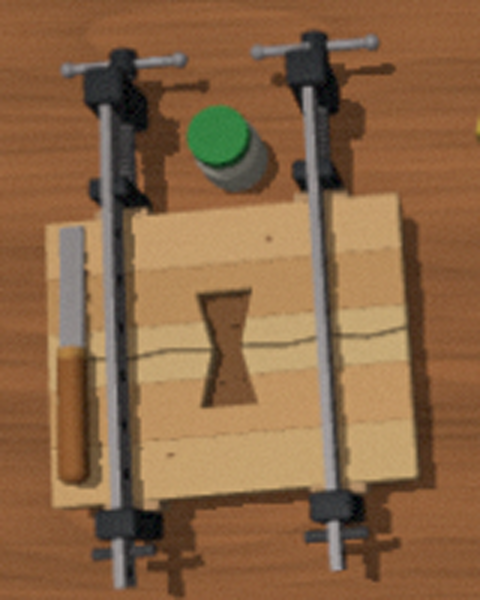

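Run:
```python
from h import *
f=cv2.imread('pics/top0.png'); C=cam('top')
S=f.astype(int).sum(2)
for nm,(x0,y0,x1,y1),z,th in(("key",(292,140,340,178),32,270),("pocket",(134,150,158,200),66,335)):
    m=np.zeros(S.shape,bool); m[y0:y1,x0:x1]=S[y0:y1,x0:x1]<th
    m=cv2.morphologyEx(m.astype(np.uint8),cv2.MORPH_OPEN,np.ones((3,3)))
    for b,s,c in blobs(m,150):
        ct=max(cv2.findContours(b.astype(np.uint8),0,1)[0],key=len)[:,0]
        print(nm,s,c,cast(C,[c],z)[0],bow(cast(C,ct,z)))
# pocket corners by hand from c2 (scale 3)
P=cast(C,np.array([(198,295),(251,289),(257,404),(202,408)])/3-0.33+[70,60],66); print(P.mean(0),P)
# clamp bars: points on top edge from crop
a=cast(C,np.array([(105,110),(119,500),(309,95),(332,490)])/3+[70,60],102);print(a)
```

```text
key [297 145  39  31 548] [316.46532847 159.73175182] [ 554.74976331 -177.97858186   32.        ] (array([ 554.8, -177.8]), array([47.7, 95.8]), 62.4)
pocket [136 156  19  40 559] [144.89087657 175.43828265] [511.74823198 255.54953263  66.        ] (array([512. , 255.5]), array([43.3, 97.8]), 3.2)
[510.67955349 254.48880268  66.        ] [[556.44685955 280.24949919  66.        ]
 [560.9754521  235.75086737  66.        ]
 [464.0788923  228.20903876  66.        ]
 [461.21700998 273.74580542  66.        ]]
[[705.95038468 353.76180289 102.        ]
 [383.06063537 327.02939592 102.        ]
 [715.62130979 183.27495695 102.        ]
 [389.67192958 158.57443758 102.        ]]
```

play_rows([
  [31,30.6,-2,3.65,0.45],
  [31,30.6,-2,3.65,0.45],
  [31,30.6,-2,3.65,0.45],
  [31,30.6,-2,3.65,0.45],
  [31,30.6,-2,3.65,0.45],
  [31,30.6,-2,3.65,0.45],
  [31,30.6,-2,3.65,0.45],
  [31,30.6,-2,3.65,0.45],
  [31,30.6,-2,3.65,0.45],
  [31,30.6,-2,3.65,0.45],
  [31,30.6,-2,3.65,0.45],
  [31,30.6,-2,3.65,0.45],
  [0,0,0,0,0.45],
  [0,0,0,0,0.45],
], newtons=20)

```text
time_s: 1.9
ee_pos: [554.4, -178.1, 203.6]
ee_rot: [-179.9, 0.0, 62.4]
force: [0.1, -1.2, -0.2]
gripper_width: 49.9
```

Run:
```python
from h import *
s=env.state(); f=env.grab_frame('wrist')[:,:,::-1].copy(); cv2.imwrite('pics/w1.png',f)
print(s['time_s'],s['ee_pos'],s['ee_rot'],s['gripper_width'],s['force'],s['torque'])
C=cam('wrist',s); S=f.astype(int).sum(2)
m=(S<230)&(f[:,:,2].astype(int)>f[:,:,0]+8)
for b,st,c in blobs(m,800): print(st,c)
```

```text
1.9 [ 554.42284332 -178.07413504  203.60924947] [-1.79944871e+02  3.97923632e-02  6.23513220e+01] 49.936708763562294 [ 0.05588155 -1.24110178 -0.18156847] [-0.00787659 -0.03697834  0.05690274]
[   0    0   67   25 1012] [30.43774704 10.52667984]
[ 238  134   39   80 2245] [257.18530067 173.00178174]
[ 164  287  275   41 4178] [303.0923887  318.50741982]
```

View pics/w1.png

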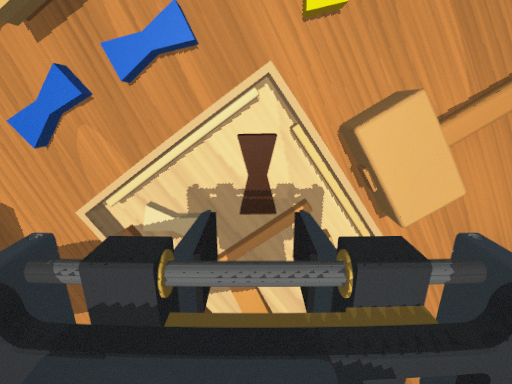

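Run:
```python
from h import *
s=env.state(); f=cv2.imread('pics/w1.png')
C=cam('wrist',s); S=f.astype(int).sum(2)
m=(S<230)&(f[:,:,2].astype(int)>f[:,:,0]+8)
for b,st,c in blobs(m,800):
    if st[0]!=238: continue
    ct=max(cv2.findContours(b.astype(np.uint8),0,1)[0],key=len)[:,0]
    print(cast(C,[c],32)[0],bow(cast(C,ct,32)))
cv2.imwrite('pics/w1c.png',cv2.resize(f[120:230,190:330],None,fx=5,fy=5,interpolation=cv2.INTER_CUBIC))
```

```text
[ 559.13050585 -174.71306989   32.        ] (array([ 558. , -176.9]), array([43.4, 96.1]), 62.7)
```

View pics/w1c.png

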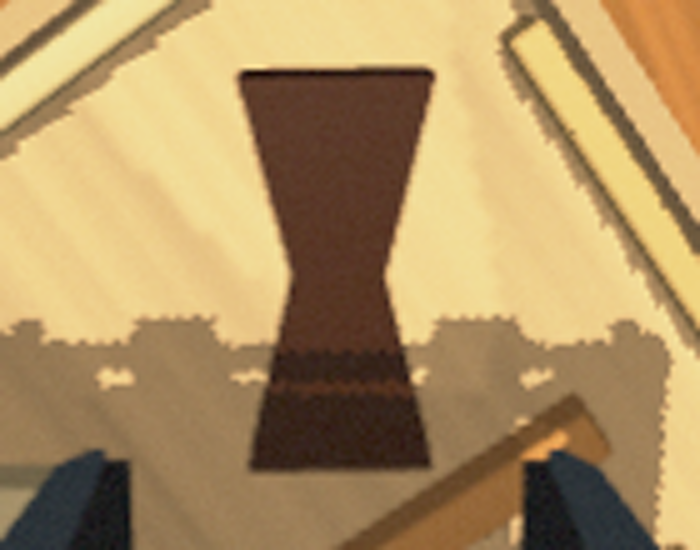

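Run:
```python
from h import *
s=env.state(); C=cam('wrist',s)
P=cast(C,np.array([(240,76),(434,75),(430,467),(250,467)])/5-0.4+[190,120],32)
print(P,P.mean(0)); w=cast(C,np.array([(290,272),(385,272)])/5-.4+[190,120],32);print(w.mean(0),np.linalg.norm(w[0]-w[1]))
d=(P[0]+P[1]-P[2]-P[3])/2; print(np.degrees(np.arctan2(d[1],d[0])),np.linalg.norm(d), s['ee_rot'])
```

```text
[[ 560.01899705 -124.8379154    32.        ]
 [ 599.26535829 -145.19424401   32.        ]
 [ 555.88519222 -229.87041645   32.        ]
 [ 516.66130012 -209.25681461   32.        ]] [ 557.95771192 -177.28984762   32.        ]
[ 558.48333799 -175.73490682   32.        ] 22.457403445230018
62.84429791385167 95.02183977328059 [-1.79959500e+02  3.28493500e-02  6.23070646e+01]
```

play_rows([
  [2.6,1.1,-20,0.4,0.45],
  [0,0,-20,0,0.45],
  [0,0,-20,0,0.45],
  [0,0,-20,0,0.45],
  [0,0,-20,0,0.45],
  [0,0,-20,0,0.45],
  [0,0,-20,0,0.45],
  [0,0,-15,0,0.45],
  [0,0,-10,0,0.45],
  [0,0,-8,0,0.45],
  [0,0,-5,0,0.45],
  [0,0,0,0,0.45],
])

```text
time_s: 3.45
ee_pos: [557.6, -176.8, 25.9]
ee_rot: [-180.0, 0.0, 62.8]
force: [0.6, 1.0, 0.4]
gripper_width: 50.1
```

Run:
```python
from h import *
s=env.state(); f=env.grab_frame('wrist')[:,:,::-1].copy(); cv2.imwrite('pics/w2.png',f)
print(s['time_s'],s['ee_pos'],s['ee_rot'],s['gripper_width'],s['force'])
```

```text
3.45 [ 557.55643233 -176.78099928   25.86383704] [-1.79995198e+02  1.81805708e-03  6.27558775e+01] 50.12514560828874 [0.61793698 0.95995219 0.38980565]
```

View pics/w2.png

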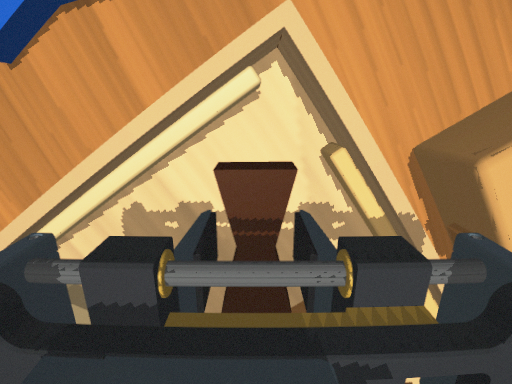

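play_rows([
  [0,0,0,0,0.6],
  [0,0,0,0,0.7],
  [0,0,0,0,0.85],
  [0,0,0,0,1],
  [0,0,0,0,1],
  [0,0,0,0,1],
  [0,0,0,0,1],
  [0,0,0,0,1],
], newtons=25)

```text
time_s: 4.5
ee_pos: [557.8, -176.9, 26.2]
ee_rot: [180.0, -0.0, 62.8]
force: [0.2, 0.0, 5.0]
gripper_width: 28.9
```

play_rows([
  [0,0,2,0,1],
  [0,0,5,0,1],
  [0,0,10,0,1],
  [0,0,15,0,1],
  [0,0,20,0,1],
  [0,0,20,0,1],
  [0,0,20,0,1],
  [0,0,20,0,1],
  [0,0,20,0,1],
  [0,0,15,0,1],
  [0,0,8,0,1],
  [0,0,0,0,1],
  [0,0,0,0,1],
])

```text
time_s: 6.12
ee_pos: [557.1, -176.7, 180.2]
ee_rot: [-179.9, 0.0, 62.8]
force: [0.5, -0.1, 0.4]
gripper_width: 28.6
```

Run:
```python
from h import *
s=env.state(); f=env.grab_frame('wrist')[:,:,::-1].copy(); cv2.imwrite('pics/w3.png',f)
cv2.imwrite('pics/t3.png',cv2.resize(env.grab_frame('scene')[100:260,90:290,::-1],None,fx=3.5,fy=3.5))
print(s['time_s'],s['ee_pos'],s['ee_rot'],s['gripper_width'],s['force'])
```

```text
6.125 [ 557.10889253 -176.67754401  180.22526053] [-1.79916166e+02  1.40216603e-02  6.27516525e+01] 28.61666961371393 [ 0.451363   -0.07870408  0.39147906]
```

View pics/w3.png

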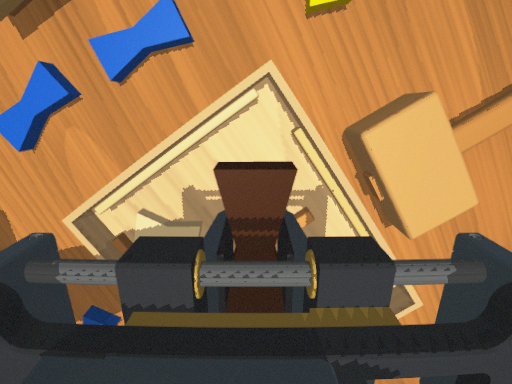

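View pics/t3.png

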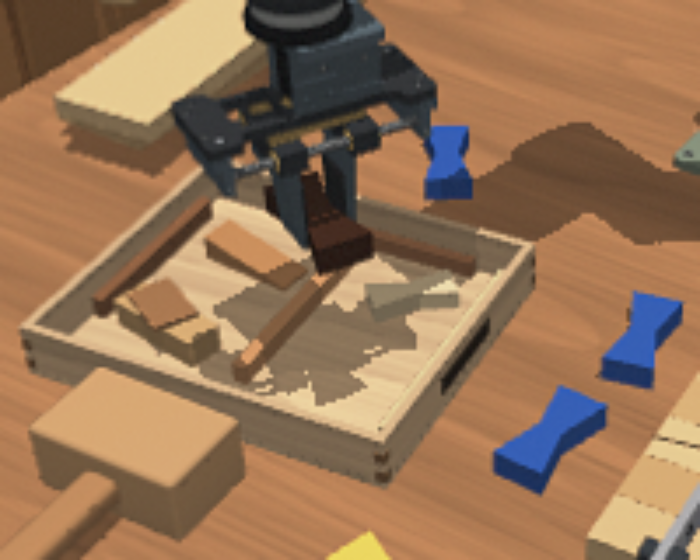

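play_rows([
  [-5,15,0,-2,1],
  [-9.5,30,0,-4,1],
  [-9.5,30,0,-4,1],
  [-9.5,30,0,-4,1],
  [-9.5,30,0,-4,1],
  [-9.5,30,0,-4,1],
  [-9.5,30,0,-4,1],
  [-9.5,30,0,-4,1],
  [-9.5,30,0,-4,1],
  [-9.5,30,0,-4,1],
  [-9.5,30,0,-4,1],
  [-9.5,30,0,-4,1],
  [-9.5,30,0,-4,1],
  [-9.5,30,0,-4,1],
  [-8.5,20,0,-4,1],
  [0,0,0,0,1],
  [0,0,0,0,1],
  [0,0,0,0,1],
])

```text
time_s: 8.48
ee_pos: [420.8, 247.4, 180.9]
ee_rot: [180.0, 0.0, 4.7]
force: [1.6, -0.3, -0.2]
gripper_width: 28.8
```

Run:
```python
from h import *
s=env.state(); f=env.grab_frame('wrist')[:,:,::-1].copy(); cv2.imwrite('pics/w4.png',f)
print(s['time_s'],s['ee_pos'],s['ee_rot'],s['gripper_width'],s['force'],s['torque'])
cv2.imwrite('pics/w4c.png',cv2.resize(f[0:210,150:380],None,fx=3.4,fy=2.85,interpolation=cv2.INTER_CUBIC))
```

```text
8.475 [420.80932308 247.39430501 180.88582935] [1.79974679e+02 9.38768191e-03 4.71841150e+00] 28.835863757714165 [ 1.6146245  -0.31659577 -0.22788032] [0.03994172 0.00787522 0.00991798]
```

View pics/w4.png

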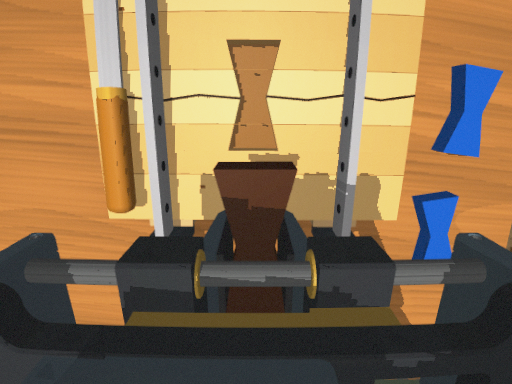

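Run:
```python
from h import *
f=cv2.imread('pics/w4.png')
cv2.imwrite('pics/w4p.png',cv2.resize(f[30:180,200:310],None,fx=4,fy=4,interpolation=cv2.INTER_CUBIC))
```

```text
(no output)
```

View pics/w4p.png

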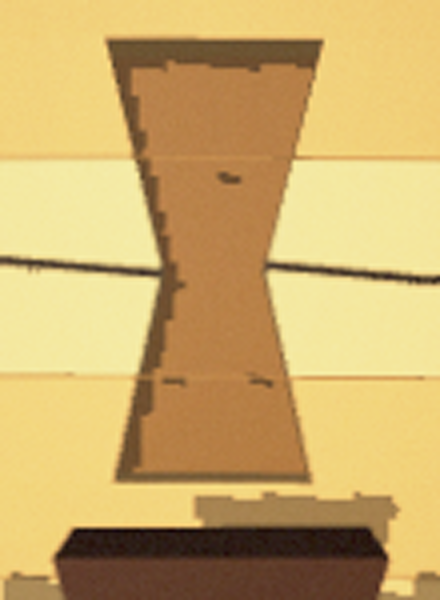

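Run:
```python
from h import *
s=env.state(); C=cam('wrist',s); T=s['ee_pos']; yaw=s['ee_rot'][2]
P=cast(C,np.array([(106,40),(323,40),(312,482),(114,482)])/4-0.4+[200,30],66)
print(P.round(1),P.mean(0)); d=(P[0]+P[1]-P[2]-P[3])/2
print('pocket yaw',np.degrees(np.arctan2(d[1],d[0])),np.linalg.norm(d),np.linalg.norm(P[0]-P[1]),np.linalg.norm(P[3]-P[2]))
w=cast(C,np.array([(162,272),(266,268)])/4-.4+[200,30],66);print('waist',w.mean(0),np.linalg.norm(w[0]-w[1]))
Rt=Ro.from_euler('xyz',s['ee_rot'],degrees=True).as_matrix()
for e,px in((6,[(55,557),(388,557)]),(-18,[(75,529),(370,529)])):
    k=cast(C,np.array(px)/4-.4+[200,30],T[2]+e); t=(k-T)@Rt
    print('key end in tool, z off',e,t.round(1))
```

```text
[[556.5 283.4  66. ]
 [560.4 236.2  66. ]
 [463.5 228.8  66. ]
 [459.6 275.9  66. ]] [510.00936639 256.07862021  66.        ]
pocket yaw 4.3931430394965645 97.18196087456624 47.4421658399305 47.2905079922317
waist [509.94020277 256.00690305  66.        ] 23.73761269902573
key end in tool, z off 6 [[ 47.8 -22.   -6. ]
 [ 47.8  22.9  -6. ]]
key end in tool, z off -18 [[ 47.3 -22.3  18. ]
 [ 47.3  23.5  18. ]]
```

play_rows([
  [10,1,0,-0.2,1],
  [15,1.5,0,0,1],
  [15,1.5,0,0,1],
  [15,1.5,0,0,1],
  [15,1.5,0,0,1],
  [12,1,0,0,1],
  [7.5,0.8,0,0,1],
  [0,0,0,0,1],
  [0,0,-10,0,1],
  [0,0,-15,0,1],
  [0,0,-15,0,1],
  [0,0,-10,0,1],
  [0,0,-5,0,1],
  [0,0,0,0,1],
  [0,0,0,0,1],
])

```text
time_s: 10.4
ee_pos: [510.4, 257.1, 126.4]
ee_rot: [-180.0, -0.1, 4.5]
force: [1.0, -0.3, -0.3]
gripper_width: 28.8
```

```bash
cat > look.py <<'E'
from h import *
import sys
n=sys.argv[1]
for _ in range(1):
    s=env.state()
print(s['time_s'],s['ee_pos'],s['ee_rot'],s['gripper_width'],s['force'],np.abs(s['qvel']).max())
f=env.grab_frame('wrist')[:,:,::-1].copy(); cv2.imwrite(f'pics/w{n}.png',f)
t=env.grab_frame('top')[:,:,::-1]; cv2.imwrite(f'pics/t{n}.png',cv2.resize(t[90:260,70:230],None,fx=3.5,fy=3.5,interpolation=cv2.INTER_CUBIC))
c=env.grab_frame('scene')[:,:,::-1]; cv2.imwrite(f'pics/s{n}.png',cv2.resize(c[170:310,250:420],None,fx=4.2,fy=4.2,interpolation=cv2.INTER_CUBIC))
cv2.imwrite(f'pics/wc{n}.png',cv2.resize(f[60:240,160:350],None,fx=3.3,fy=3.3,interpolation=cv2.INTER_CUBIC))
E
python3 look.py 5
```

```text
10.4 [510.41011938 257.10191445 126.42551204] [-1.79985345e+02 -5.46830656e-02  4.54807029e+00] 28.782975315089164 [ 1.01693181 -0.33923623 -0.29739419] 0.17491921630488022
```

View pics/wc5.png

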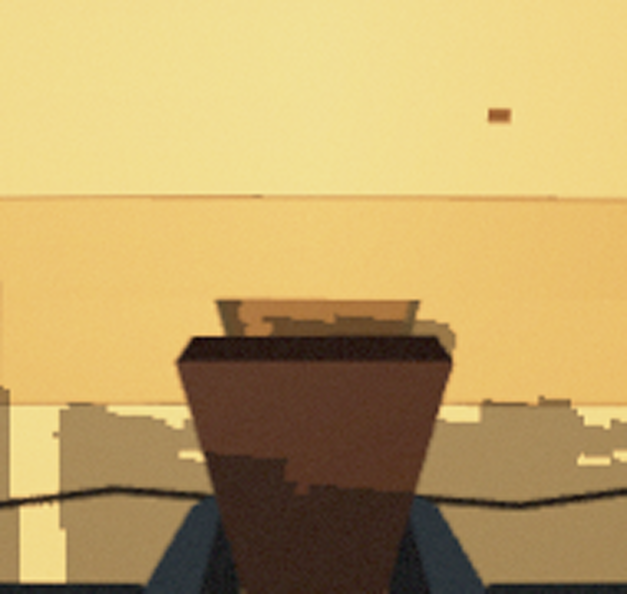

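View pics/s5.png

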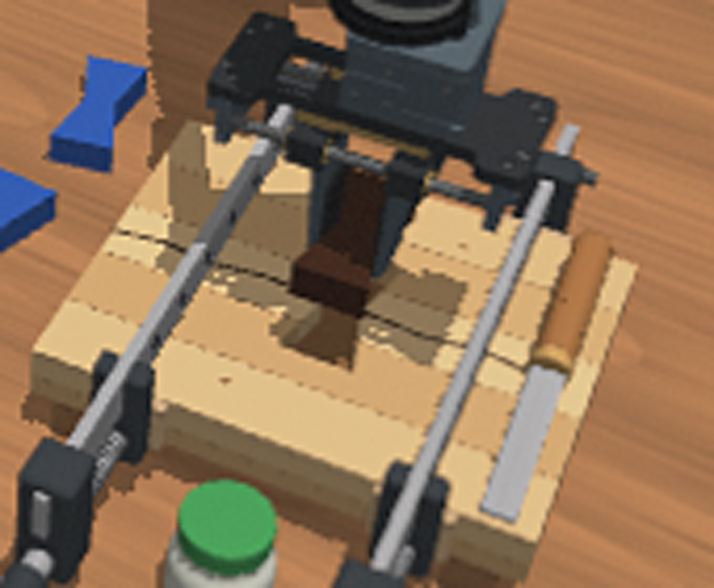

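View pics/t5.png

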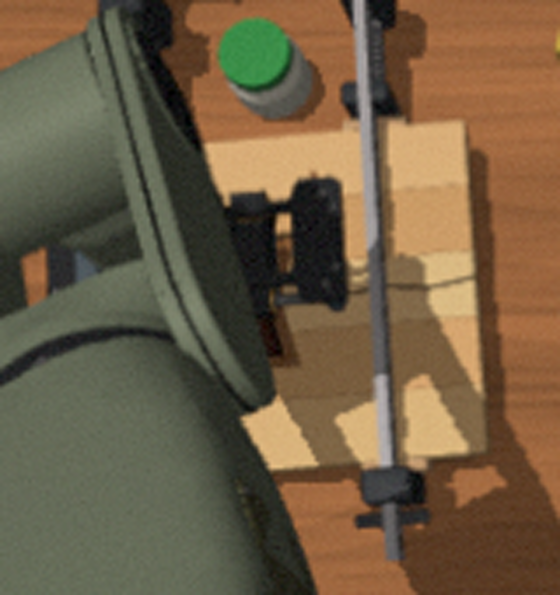

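Run:
```python
from h import *
s=env.state(); C=cam('wrist',s); T=s['ee_pos']; Rt=Ro.from_euler('xyz',s['ee_rot'],degrees=True).as_matrix()
q=lambda px:np.array(px)/3.3-.35+[160,60]
for n,px,z in (('pocket',[(216,301),(420,301)],66),('keybot',[(194,338),(437,338)],T[2]-18),('keytop',[(178,361),(451,361)],T[2]+6)):
    k=cast(C,q(px),z); t=(k-T)@Rt; print(n,k.round(1).tolist(),t.round(1).tolist(),np.linalg.norm(k[0]-k[1]), t.mean(0))
print(T)
```

```text
pocket [[556.5, 283.2, 66.0], [560.2, 236.1, 66.0]] [[48.1, -22.4, 60.5], [48.0, 24.9, 60.5]] 47.247966810393834 [48.05287979  1.23223313 60.49303654]
keybot [[555.6, 283.0, 108.4], [559.2, 237.4, 108.4]] [[47.1, -22.3, 18.0], [47.1, 23.5, 18.0]] 45.74704343719883 [47.13825851  0.61204237 18.04324156]
keytop [[556.1, 282.7, 132.4], [559.7, 238.2, 132.4]] [[47.7, -21.9, -6.0], [47.7, 22.7, -6.0]] 44.62496277534669 [47.722227    0.42546392 -5.95618137]
[510.31221658 257.07660214 126.44910118]
```

play_rows([
  [0.1,-0.5,-8,0,1],
  [0,0,-10,0,1],
  [0,0,-7,0,1],
  [0,0,-5,0,1],
  [0,0,-3,0,1],
  [0,0,-1,0,1],
  [0,0,0,0,1],
  [0,0,0,0,1],
  [0,0,0,0,1],
])

```text
time_s: 11.68
ee_pos: [510.3, 256.5, 92.2]
ee_rot: [-180.0, -0.0, 4.6]
force: [0.3, 0.6, -2.1]
gripper_width: 29.1
```

```bash
python3 look.py 6; python3 -c "
import cv2
f=cv2.imread('pics/w6.png');cv2.imwrite('pics/wc6.png',cv2.resize(f[130:200,200:310],None,fx=7,fy=7,interpolation=cv2.INTER_CUBIC))"
```

```text
11.675 [510.2617928  256.49133067  92.15752419] [-1.79999121e+02 -2.11562313e-02  4.55310908e+00] 29.10162239676206 [ 0.32423587  0.55988271 -2.10189257] 0.11428612714243387
```

View pics/wc6.png

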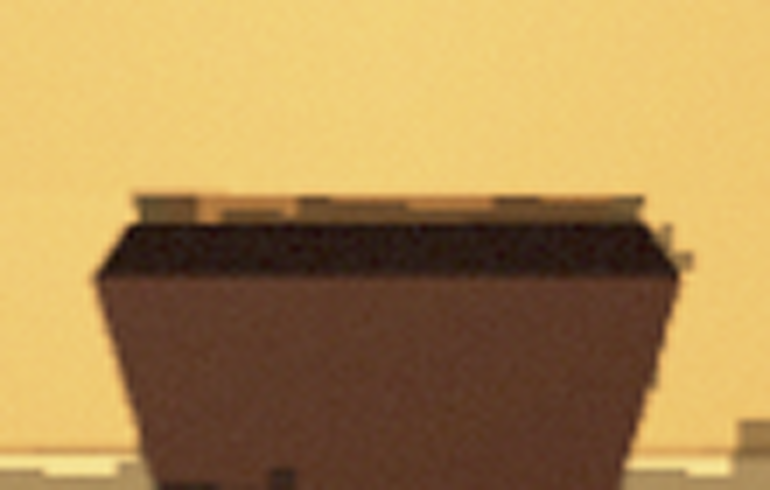

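View pics/s6.png

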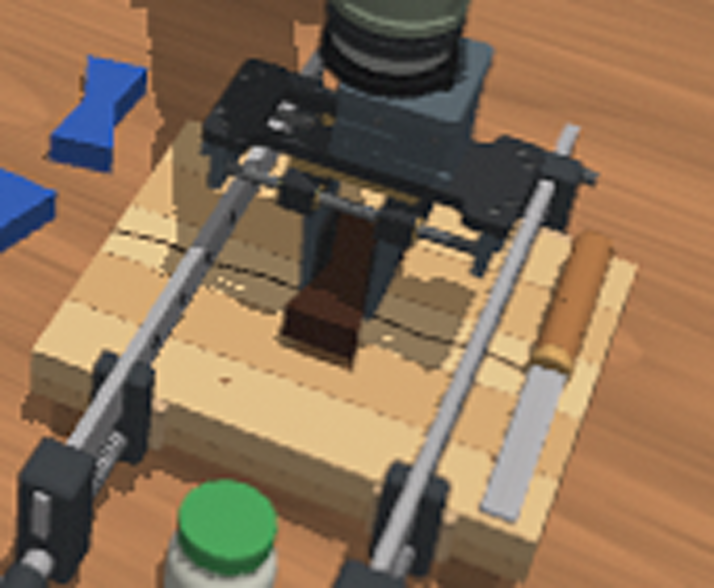

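Run:
```python
from h import *
s=env.state(); C=cam('wrist',s); T=s['ee_pos']; Rt=Ro.from_euler('xyz',s['ee_rot'],degrees=True).as_matrix()
print(s['force'],s['torque'],s['gripper_width'])
q=lambda px:np.array(px)/7-.43+[200,130]
for n,px,z in (('pocket',[(134,194),(646,194)],66),('keybot',[(133,224),(643,223)],T[2]-18),('keytop',[(97,277),(680,275)],T[2]+6)):
    k=cast(C,q(px),z); t=(k-T)@Rt; print(n,t.round(1).tolist(),np.linalg.norm(k[0]-k[1]), t.mean(0))
# scene camera: project expected key bottom front corners and pocket corners
C=cam('scene'); 
a=np.radians(4.5); R=np.array([[np.cos(a),-np.sin(a)],[np.sin(a),np.cos(a)]])
for (L,W,z,c) in ((48,23,74,T[:2]),(48,23,98,T[:2]),(49,24,66,(510.2,256.1))):
    X=[[*(np.array(c)+R@[L,y]),z] for y in (-W,W)]
    print(((proj(C,X)-[250,170]+.4)*4.2).round(0).tolist())
```

```text
[ 0.41456232 -0.26849494 -0.46212692] [ 0.04298567  0.00291663 -0.03373468] 28.90199192735592
pocket [[48.8, -23.0, 26.1], [48.8, 24.3, 26.1]] 47.319862597081865 [48.80849645  0.63885056 26.07686878]
keybot [[47.5, -22.2, 18.0], [47.5, 23.1, 18.0]] 45.22755866914433 [47.50702334  0.45108422 18.00627651]
keytop [[47.7, -22.0, -6.0], [47.8, 22.9, -6.0]] 44.91389565261294 [47.75566598  0.48645339 -5.99368912]
[[281.0, 334.0], [356.0, 361.0]]
[[286.0, 305.0], [362.0, 332.0]]
[[277.0, 344.0], [355.0, 372.0]]
```

Run:
```python
from h import *
f=env.grab_frame('scene')[:,:,::-1]
cv2.imwrite('pics/s7.png',cv2.resize(f[220:270,300:360],None,fx=12,fy=12,interpolation=cv2.INTER_CUBIC))
C=cam('scene'); T=env.state()['ee_pos']
a=np.radians(4.5); R=np.array([[np.cos(a),-np.sin(a)],[np.sin(a),np.cos(a)]])
for (L,W,z,c) in ((48,23,74,T[:2]),(48,23,98,T[:2]),(49,24,66,(510.2,256.1))):
    X=[[*(np.array(c)+R@[L,y]),z] for y in (-W,W)]
    print(((proj(C,X)-[300,220]+.5)*12).round(0).tolist())
```

```text
[[205.0, 356.0], [419.0, 432.0]]
[[218.0, 273.0], [434.0, 350.0]]
[[193.0, 383.0], [415.0, 464.0]]
```

View pics/s7.png

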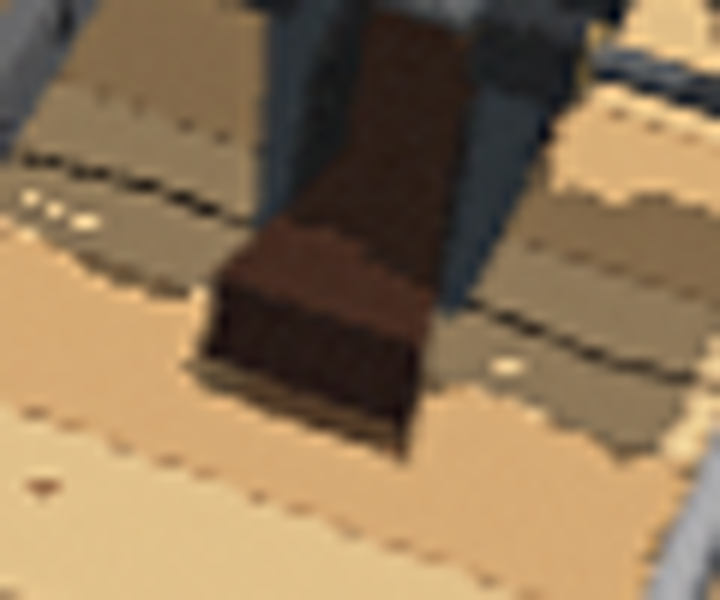

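play_rows([
  [0.3,-0.1,0,0,1],
  [0,0,0,0,1],
  [0,0,0,0,1],
  [0,0,0,0,1],
  [0,0,0,0,1],
  [0,0,0,0,1],
  [0,0,0,0,1],
  [0,0,0,0,1],
])

```text
time_s: 12.88
ee_pos: [510.5, 256.4, 92.0]
ee_rot: [180.0, -0.0, 4.6]
force: [0.5, -0.4, -0.4]
gripper_width: 28.9
```

Run:
```python
from h import *
s=env.state(); print(s['time_s'],s['ee_pos'],s['ee_rot'],s['force'],np.abs(s['qvel']).max(),s['gripper_width'])
print(env.job_done())
```

```text
12.875 [510.48217695 256.36228698  91.98306051] [ 1.79994932e+02 -3.57639856e-03  4.55063355e+00] [ 0.47388748 -0.3529365  -0.42178996] 0.06937504072324516 28.86307283168089
the job is handed in; nothing more can be done
None
```

I gripped the dark walnut key across its waist, lifted it out of the crate, carried it over the clamp bars and handed the job in at 12.9 s. The key is still gripped and held level above the pocket.

- **Height:** the tool is at z = 92.0 mm and the key's underside is 18 mm below it. That puts the key at about 74 mm, with about 8 mm of daylight over the 66 mm panel face. I worked this out from the tool height at the grasp. The scene picture agrees to about half a pixel for the key; its left-hand gap looked smaller than predicted, the right-hand gap matched.
- **Alignment:** the last wrist picture showed the key's front end 1.3 mm inside the pocket's end, against an ideal 1.0 mm, and about 0.2 mm off sideways. I then moved the key 0.3 mm in x and 0.1 mm in y, and took no picture after that. Tool yaw is 4.55°, and the pocket measures 4.4–4.5°.
- **Stillness and contact:** joint speeds were about 0.07°/s, which is noise level. The wrist force was under 1 N apart from one 2.1 N reading just after lowering, which was gone at the next reading. I saw no sign of contact with the panel or clamps. The chisel and jar are in place in the last scene picture, and the arm went nowhere near the mallet.
- **Disagreements:** the top and wrist cameras differed by about 3 mm on where the key lay in the crate, which the closing jaws took up. They differed by about 1 mm on the pocket; I used the wrist view, because it showed the key and pocket in one picture. The arm hid the key's rear half from the cameras at the end, so I checked the fit at the front end only.

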